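# Sweep the loose hex nuts into the bench pan

### The job

Sweep the three loose hex nuts along the bench with the fingers, through the open front of the sheet-metal pan, until each lies flat and wholly inside it. Do not pick the nuts up or tip them: they stay sliding on the surface. Leave the round steel bush that stands in their row, and the brass nipple and die ring beside the pan, where they are.

Things in the scene. Friction and masses are not known exactly. Their poses are not given: they have to be found in the camera images.
- pan: sheet-metal pan fixed to the bench, walls on three sides, open mouth toward the robot. 130 mm deep (x), 280 wide (y), walls 3 thick, 30 high; floor 2 thick, feathered to the bench over 12 mm at the mouth, so parts slide in. Origin: centre, on the bench top; x points from mouth to back wall, z up. Mouth at x = -0.065, inside of back wall x = 0.062, of side walls y = +-0.137
- nut1: loose steel hex nut lying flat on the bench, 36 mm across flats, 42 over corners, 21 high, 23 mm threaded hole (too small for the fingers), about 0.11 kg. Origin: centre of its underside, z up. The three nuts are alike; they and the bush stand in any order in a loose row across the pan's mouth, about 72 mm apart, centres 60 to 100 mm out from the mouth and within its width
- nut2: loose steel hex nut lying flat on the bench, 36 mm across flats, 42 over corners, 21 high, 23 mm threaded hole (too small for the fingers), about 0.11 kg. Origin: centre of its underside, z up. The three nuts are alike; they and the bush stand in any order in a loose row across the pan's mouth, about 72 mm apart, centres 60 to 100 mm out from the mouth and within its width
- nut3: loose steel hex nut lying flat on the bench, 36 mm across flats, 42 over corners, 21 high, 23 mm threaded hole (too small for the fingers), about 0.11 kg. Origin: centre of its underside, z up. The three nuts are alike; they and the bush stand in any order in a loose row across the pan's mouth, about 72 mm apart, centres 60 to 100 mm out from the mouth and within its width
- bush: plain round steel bush, 42 mm diameter, 40 mm high, upright somewhere in the row of nuts; stays where it is. Origin: centre of its underside, z up
- nipple: brass hex nipple, 27x30 mm, 48 mm high, standing on end beside the pan's left (+y); stays. Origin: centre of its underside, z up
- die_ring: flat round steel die ring, 80 mm diameter, 26 mm high, lying beside the pan's right (-y); stays. Origin: centre of its underside, z up
Things that resemble listed ones, but are neither listed nor needed, are in the scene too. What is shaped like the nipple but orange is not meant.

How it is judged:
By the outcome, as a careful person would: the job done as asked, in the order asked, and still so for the second after the job is handed in, with the robot touching nothing.
It also fails if it takes over 62 s, if anything falls off the work surface, if the arm or the gripper's body presses on something with over 40 N, if the wrist force passes 120 N, or if a joint passes its speed limit or range.

### The arm

A 7-joint arm with a two-finger parallel gripper is mounted at the origin on a cart in front of the work surface, level with it; the furniture and walls round the work are solid. World frame = base frame: x ahead of the robot, y to its left, z up, the work surface at z = 0. Lengths are in m, angles in rad, forces in N, time in s.
With the tool pointing down it reaches from about 0.35 to 0.775 m from the base axis. Payload 3.1 kg.
Tool frame: the origin (TCP) lies at the very end of the fingers, on their centre line; the grasp point (between the pads) lies 19 mm behind it; z points along the fingers, y is the line along which they close (so a half turn about z gives the same grasp; the last joint's range is limited). The gripper opens to 85 mm and grips with 20 to 120 N. Pads are 22 mm wide; open, the fingers measure 114 mm over their backs; the gripper's body (76 mm by 85 mm) begins 54 mm behind the grasp point. The pads swing forward as they close: fully open they stand 13 mm farther back than shut.
Start: joints at [-1.261, 0.311, 0.014, 1.512, -0.004, 1.319, -0.027], TCP at [0.189, 0.516, 0.231] pointing down, gripper open.
Joint ranges: [-2.7, 2.7], [-0.3, 1.91], [-1.27, 1.3], [0.12, 2.57], [-1.44, 4.58], [0.2, 2.03], [-3.05, 3.05]. Speed limits (rad/s): [2.79, 2.79, 3.14, 3.14, 3.14, 3.14, 3.14].

### API

Orientations are given as a unit quaternion [x, y, z, w].
In Python, from bench import arm, grab_frame, calibration gives the robot as it stands.
- The arm moves only by the tool play_rows, never from a script. Its argument "motion" is a list of rows, each a list of 3 entries, a list of its own where there are three numbers: the shift along the tool's x, y, z in cm, then the turn, a rotation vector about the tool's x, y, z in rad, then the opening, from -1 (shut) to 1 (fully open). A call has 1 to 12 rows; each row shifts and turns the commanded pose from where the row before left it, along the tool's axes as they then stand; what a row does not reach is not made up. A row lasts 1/8 s, in which the tool goes at most 62.5 mm and 10.7 degrees, less where a joint would pass 70% of its speed; a pose out of reach is approached as far as the arm can. A call with a gripper value outside its range is refused whole. The fingers move at their own pace and stop on an object; "force" is the grip in N (left out, the last holds). Time passes only in rows, so rows that do not move let the fingers close. It gives the time, the measured TCP pose, the force, the opening and the grip force at its end, in the units of the state.
- arm.observe(): the state, without advancing time (a new reading comes with each control period).
- grab_frame(name): name is "scene" or "top"; returns the picture (384x512x3 uint8, blue, green, red); there is no depth.
- calibration(name): a dict with "K" (3x3 intrinsics, pixels), "k1" (the pictures are not rectified: a ray, as slopes to the right and down, at radius r is drawn at 1 + k1 r^2 times it, then the intrinsics apply), "view" (4x4, takes a point from world to camera coordinates). Camera axes: x right, y down, z forward; pixel columns grow to the right and rows downward; lengths in m; the calibration is good to about 2 mm. A picture is of the moment at which its call begins. calibration takes no time and is no camera call.
- arm.close_job(): hands the job in; it is judged then, once.
The state is a dict: "time": time; "joint_pos": joint angles; "joint_velocities": joint speeds; "joint_efforts": joint torques, N m; "tcp_pos": TCP position; "tool_rot": TCP orientation; "ft_force": force on the tool from outside, world axes, zero at the start; "ft_torque": the same for the moment, N m; "width": opening from 0.0 (shut) to 1.0 (fully open); "grip_force": force on a finger pad.
Only numpy, scipy, OpenCV 4.12 (cv2) and the standard library are available. Lean on these libraries where they do the work, as an engineer would, in place of code of your own. Each camera call takes 0.05 s, during which the arm holds its last target. There are 200 camera calls.

## Working session

There is one attempt and no reset: what is moved stays moved. The work goes in short steps, Python scripts to look and compute and a tool call to move; the robot and the scene stay as the last step left them, time stands still between calls to the robot, and variables do not carry over. Pictures are saved under pics/ and viewed, at most 10 in all, crops included, and the job is handed in when it is done.

Besides the shell and the picture viewer there is one more tool, called after ">>>" as name([rows], argument=value, ...), one row to a line, values as JSON. play_rows: Moves the arm, as the interface text tells. Its arguments: {"type":"object","properties":{"motion":{"type":"array","items":{"type":"array"}},"force":{"type":"number"}},"required":["motion"]}

```bash
mkdir -p pics; cat > h.py <<'E'
import numpy as np, cv2
from bench import arm, grab_frame, calibration
def w(name,px,z):
    c=calibration(name);K=np.array(c["K"]);V=np.array(c["view"]);k=c["k1"]
    d=np.array([(px[0]-K[0,2])/K[0,0],(px[1]-K[1,2])/K[1,1]]);s=d.copy()
    for _ in range(20): s=d/(1+k*(s@s))
    R=V[:3,:3];o=-R.T@V[:3,3];r=R.T@np.array([s[0],s[1],1])
    return o+r*(z-o[2])/r[2]
def p(name,X):
    c=calibration(name);K=np.array(c["K"]);V=np.array(c["view"])
    q=V[:3,:3]@np.array(X)+V[:3,3];s=q[:2]/q[2];s=s*(1+c["k1"]*(s@s))
    return s*[K[0,0],K[1,1]]+[K[0,2],K[1,2]]
E
python3 - <<'E'
from h import *
for n in("top","scene"): cv2.imwrite(f"pics/{n}0.png",cv2.resize(grab_frame(n),(800,600)))
c=calibration("top");print(c); s=arm.observe();print(s["tcp_pos"],s["tool_rot"],s["time"])
E
```

```text
{'K': array([[367.26565101,   0.        , 257.22607498],
       [  0.        , 367.26565101, 192.29575057],
       [  0.        ,   0.        ,   1.        ]]), 'k1': -0.039505706019937886, 'view': array([[ 0.0181072 , -0.99982858, -0.00386462, -0.0168205 ],
       [-0.99464319, -0.01761959, -0.10185512,  0.5470247 ],
       [ 0.10176956,  0.00568823, -0.99479174,  0.85071729],
       [ 0.        ,  0.        ,  0.        ,  1.        ]])}
[0.18927615 0.51571348 0.23034211] [ 1.74952484e-01  9.84576314e-01 -1.04332984e-03 -1.46531066e-04] 0.1
```

View pics/top0.png

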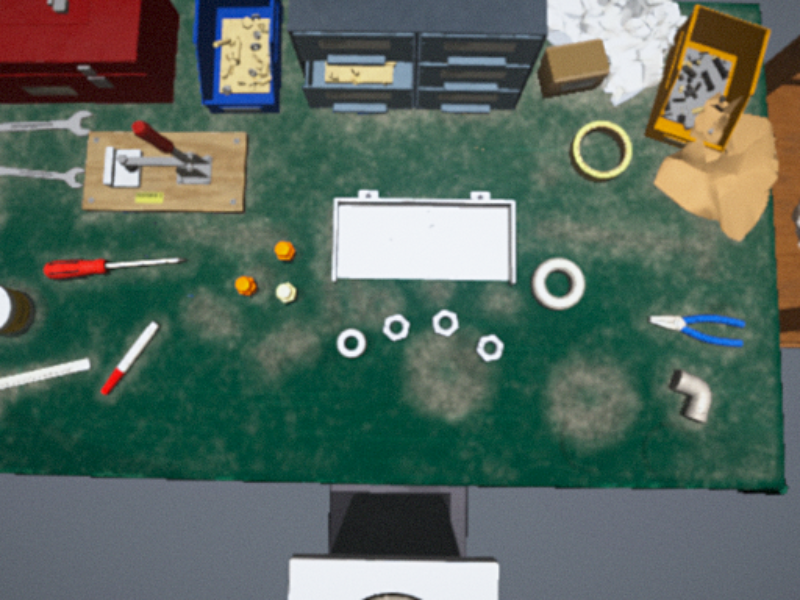

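View pics/scene0.png

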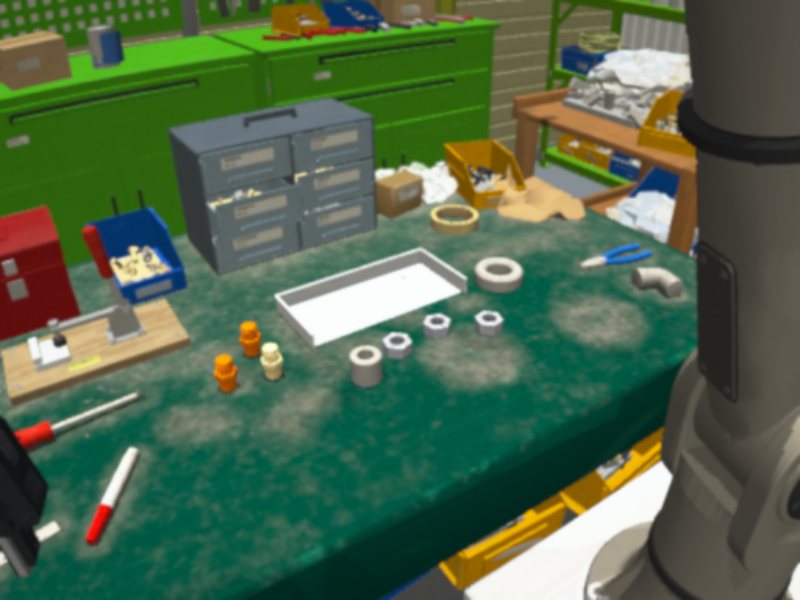

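The top view (800x600 scale) shows the bush at (351,343) and the nuts at (397,327), (445,322) and (490,347). The pan mouth runs from (333,281) to (515,282), the brass nipple is at (286,292), and the die ring is at (558,284). Possible mix-ups: the bush is round and tall in the scene view, so it isn't a nut. The orange lookalikes at (285,251) and (246,286) aren't the nipple, and the yellow ring at (601,151) isn't the die ring.

```bash
python3 - <<'E'
from h import *
im=grab_frame("top"); x0,y0=170,120
cv2.imwrite("pics/c1.png",cv2.resize(im[y0:y0+120,x0:x0+160+40],None,fx=4,fy=4,interpolation=cv2.INTER_CUBIC))
f=1.5625
for n,q,z in[("bush",(351,343),.04),("nA",(397,327),.021),("nB",(445,322),.021),("nC",(490,347),.021),("mouthL",(333,281),.03),("mouthR",(515,282),.03),("backL",(335,200),.03),("backR",(515,200),.03),("nip",(286,292),.048),("die",(558,284),.026)]:
    print(n,w("top",(q[0]/f,q[1]/f),z).round(3))
E
```

```text
bush [0.481 0.068 0.04 ]
nA [ 0.507 -0.     0.021]
nB [ 0.516 -0.074  0.021]
nC [ 0.479 -0.143  0.021]
mouthL [0.575 0.099 0.03 ]
mouthR [ 0.579 -0.18   0.03 ]
backL [0.703 0.1   0.03 ]
backR [ 0.708 -0.18   0.03 ]
nip [0.555 0.167 0.048]
die [ 0.577 -0.247  0.026]
```

View pics/c1.png

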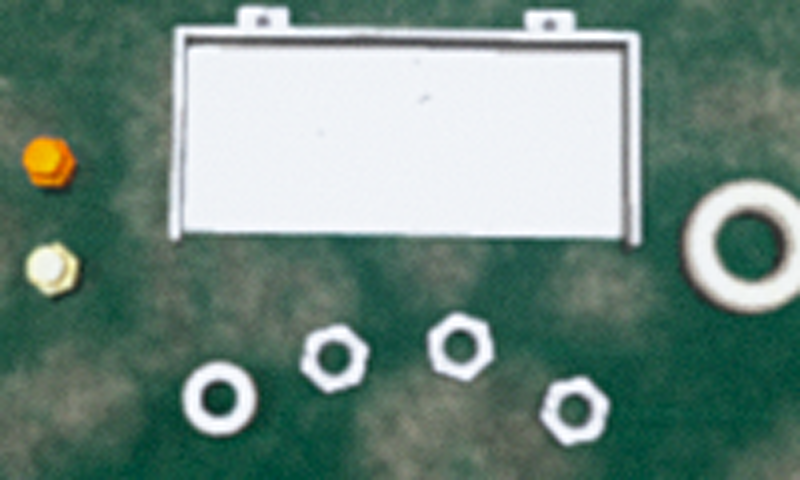

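The crop confirms three hex nuts at crop (335,358), (460,347) and (575,410), and the round bush at (219,399). I'll push each nut with a slightly opened finger pair, which cradles it. First I turn the tool square and travel there at height.

>>> play_rows([
  [[0,0,0],[0,0,-0.176],-0.6],
  [[0,0,0],[0,0,-0.176],-0.6],
  [[-2.6,-5,0],[0,0,0],-0.6],
  [[-2.6,-5,0],[0,0,0],-0.6],
  [[-2.6,-5,0],[0,0,0],-0.6],
  [[-2.6,-5,0],[0,0,0],-0.6],
  [[-2.6,-5,0],[0,0,0],-0.6],
  [[-2.6,-5,0],[0,0,0],-0.6],
  [[-2.6,-5,0],[0,0,0],-0.6],
  [[-2.6,-5,0],[0,0,0],-0.6],
  [[-2.6,-5,0],[0,0,0],-0.6],
  [[-2.6,-5,0],[0,0,0],-0.6],
])

```text
time: 1.65
tcp_pos: [0.4501, 0.0149, 0.2313]
tool_rot: [-0.0, 1.0, 0.0, 0.0]
ft_force: [0.4, 0.6, 0.2]
width: 0.202
grip_force: 0.0
```

>>> play_rows([
  [[0,-1.5,3],[0,0,0],-0.6],
  [[0,0,5],[0,0,0],-0.6],
  [[0,0,5],[0,0,0],-0.6],
  [[0,0,4],[0,0,0],-0.6],
  [[0,0,2.5],[0,0,0],-0.6],
  [[0,0,1.5],[0,0,0],-0.6],
  [[0,0,1.1],[0,0,0],-0.6],
  [[0,0,0],[0,0,0],-0.6],
])

```text
time: 2.65
tcp_pos: [0.4496, 0.0014, 0.0101]
tool_rot: [-0.0, 1.0, -0.0, -0.0]
ft_force: [-0.0, 0.5, 0.4]
width: 0.2
grip_force: 0.0
```

```bash
python3 - <<'E'
from h import *
a=grab_frame("top")[130:240,190:330];b=grab_frame("scene")[180:270,190:340]
a=cv2.resize(a,(560,440));b=cv2.resize(b,(240*3//3*1,144))
cv2.imwrite("pics/c2.png",np.hstack([a,np.vstack([b,np.zeros((296,240,3),np.uint8)])]))
E
```

```text
(no output)
```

View pics/c2.png

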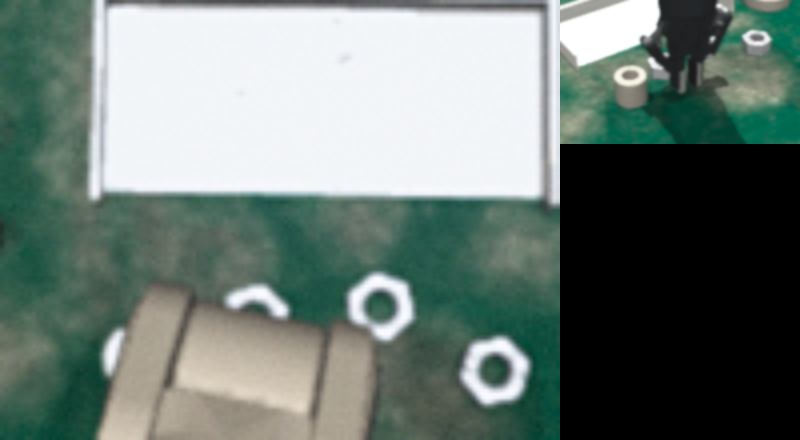

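The fingers are down behind nut A (crop ~(257,300)), clear of the bush. Now I push slowly.

>>> play_rows([
  [[-1,0,0],[0,0,0],-0.6],
  [[-1,0,0],[0,0,0],-0.6],
  [[-1,0,0],[0,0,0],-0.6],
  [[-1,0,0],[0,0,0],-0.6],
  [[-1,0,0],[0,0,0],-0.6],
  [[-1,0,0],[0,0,0],-0.6],
  [[-1,0,0],[0,0,0],-0.6],
  [[-1,0,0],[0,0,0],-0.6],
  [[-1,0,0],[0,0,0],-0.6],
  [[-1,0,0],[0,0,0],-0.6],
  [[-1,0,0],[0,0,0],-0.6],
  [[-1,0,0],[0,0,0],-0.6],
])

```text
time: 4.25
tcp_pos: [0.5704, 0.0015, 0.0103]
tool_rot: [-0.0, 1.0, -0.0, 0.0]
ft_force: [-0.0, 0.4, -0.4]
width: 0.198
grip_force: 0.3
```

>>> play_rows([
  [[-1,0,0],[0,0,0],-0.6],
  [[-1,0,0],[0,0,0],-0.6],
  [[-1,0,0],[0,0,0],-0.6],
  [[-1,0,0],[0,0,0],-0.6],
  [[-0.7,0,0],[0,0,0],-0.6],
  [[-0.3,0,0],[0,0,0],-0.6],
  [[0,0,0],[0,0,0],-0.6],
  [[2,0,0],[0,0,0],-0.6],
  [[4,0,0],[0,0,0],-0.6],
  [[4,0,-3],[0,0,0],-0.6],
  [[3,-2,-4],[0,0,0],-0.6],
  [[3,-5,0],[0,0,0],-0.6],
])

```text
time: 5.75
tcp_pos: [0.4621, -0.0669, 0.0833]
tool_rot: [-0.003, 1.0, 0.001, 0.004]
ft_force: [0.3, -0.9, -0.5]
width: 0.199
grip_force: 0.0
```

```bash
python3 - <<'E'
from h import *
a=grab_frame("top")[120:240,190:330];b=grab_frame("scene")[140:270,150:340]
cv2.imwrite("pics/c3.png",np.hstack([cv2.resize(a,(420,360)),cv2.resize(b,(380,260)).copy() if 0 else cv2.resize(b,(380,360))]))
E
```

```text
(no output)
```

View pics/c3.png

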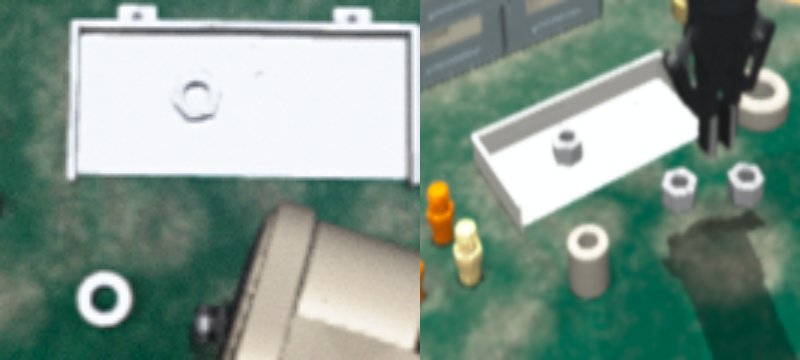

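Nut A lies flat, well inside the pan (crop (195,98)), and the bush hasn't moved. Next is nut B.

>>> play_rows([
  [[0.5,-0.5,0],[0,0,0],-0.6],
  [[0,0,3],[0,0,0],-0.6],
  [[0,0,2.5],[0,0,0],-0.6],
  [[0,0,1.5],[0,0,0],-0.6],
  [[0,0,0],[0,0,0],-0.6],
])

```text
time: 6.48
tcp_pos: [0.4539, -0.0729, 0.0093]
tool_rot: [-0.001, 1.0, 0.0, -0.001]
ft_force: [0.1, -0.1, 1.0]
width: 0.2
grip_force: 0.0
```

>>> play_rows([
  [[-1,0,0],[0,0,0],-0.6],
  [[-1,0,0],[0,0,0],-0.6],
  [[-1,0,0],[0,0,0],-0.6],
  [[-1,0,0],[0,0,0],-0.6],
  [[-1,0,0],[0,0,0],-0.6],
  [[-1,0,0],[0,0,0],-0.6],
  [[-1,0,0],[0,0,0],-0.6],
  [[-1,0,0],[0,0,0],-0.6],
  [[-1,0,0],[0,0,0],-0.6],
  [[-1,0,0],[0,0,0],-0.6],
  [[-1,0,0],[0,0,0],-0.6],
  [[-1,0,0],[0,0,0],-0.6],
])

```text
time: 7.98
tcp_pos: [0.5755, -0.0735, 0.0103]
tool_rot: [-0.0, 1.0, -0.0, 0.0]
ft_force: [-1.8, -0.7, 0.1]
width: 0.201
grip_force: 0.4
```

>>> play_rows([
  [[-1,0,0],[0,0,0],-0.6],
  [[-1,0,0],[0,0,0],-0.6],
  [[-1,0,0],[0,0,0],-0.6],
  [[-0.8,0,0],[0,0,0],-0.6],
  [[-0.5,0,0],[0,0,0],-0.6],
  [[-0.3,0,0],[0,0,0],-0.6],
  [[0,0,0],[0,0,0],-0.6],
  [[2,0,0],[0,0,0],-0.6],
  [[3,0,-2],[0,0,0],-0.6],
  [[4,0,-5],[0,0,0],-0.6],
  [[5,-2,-2],[0,0,0],-0.6],
  [[5,-4.8,0],[0,0,0],-0.6],
])

```text
time: 9.48
tcp_pos: [0.4373, -0.1361, 0.1011]
tool_rot: [-0.003, 1.0, 0.0, 0.003]
ft_force: [1.2, -1.0, 0.1]
width: 0.196
grip_force: 0.0
```

>>> play_rows([
  [[0.7,0,0],[0,0,0],-0.6],
  [[0,0,0],[0,0,0],-0.6],
  [[0,0,0],[0,0,0],-0.6],
])

```text
time: 9.85
tcp_pos: [0.4309, -0.1358, 0.0992]
tool_rot: [-0.001, 1.0, 0.0, 0.001]
ft_force: [-0.1, 0.9, 0.2]
width: 0.202
grip_force: 0.0
```

```bash
python3 - <<'E'
from h import *
a=grab_frame("top")[120:240,190:330];b=grab_frame("scene")[140:270,150:340]
cv2.imwrite("pics/c4.png",np.hstack([cv2.resize(a,(420,360)),cv2.resize(b,(380,360))]))
E
```

```text
(no output)
```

View pics/c4.png

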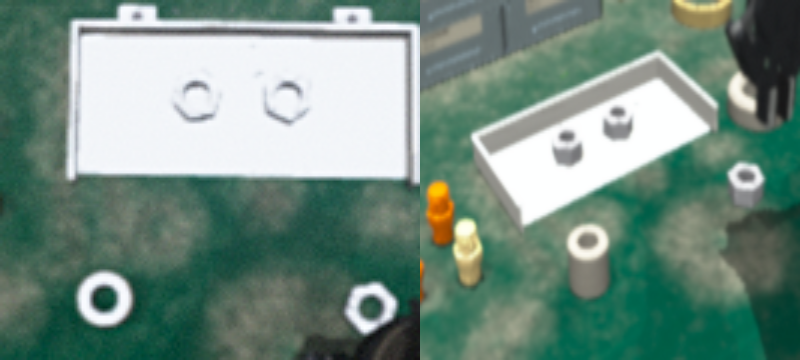

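Nuts A and B are inside the pan (crop (195,98) and (287,98)), and nut C is unmoved at crop (371,307). Nut C gets a slight slant inward, away from the side wall.

>>> play_rows([
  [[0.6,-0.6,0],[0,0,0],-0.6],
  [[0,0,3.5],[0,0,0],-0.6],
  [[0,0,3],[0,0,0],-0.6],
  [[0,0,2],[0,0,0],-0.6],
  [[0,0,0.5],[0,0,0],-0.6],
  [[0,0,0],[0,0,0],-0.6],
])

```text
time: 10.7
tcp_pos: [0.4236, -0.1432, 0.0092]
tool_rot: [-0.0, 1.0, -0.0, -0.0]
ft_force: [1.2, -0.2, -0.3]
width: 0.198
grip_force: 0.0
```

>>> play_rows([
  [[-1,0,0],[0,0,0],-0.6],
  [[-1,0,0],[0,0,0],-0.6],
  [[-1,0,0],[0,0,0],-0.6],
  [[-1,0,0],[0,0,0],-0.6],
  [[-1,0.1,0],[0,0,0],-0.6],
  [[-1,0.1,0],[0,0,0],-0.6],
  [[-1,0.1,0],[0,0,0],-0.6],
  [[-1,0.1,0],[0,0,0],-0.6],
  [[-1,0.1,0],[0,0,0],-0.6],
  [[-1,0.1,0],[0,0,0],-0.6],
  [[-1,0.1,0],[0,0,0],-0.6],
  [[-1,0.1,0],[0,0,0],-0.6],
])

```text
time: 12.2
tcp_pos: [0.5441, -0.1348, 0.009]
tool_rot: [-0.0, 1.0, 0.0, -0.0]
ft_force: [-0.0, 0.1, -0.2]
width: 0.202
grip_force: 0.5
```

7.6 cm left to reach x = 0.62.

>>> play_rows([
  [[-1,0,0],[0,0,0],-0.6],
  [[-1,0,0],[0,0,0],-0.6],
  [[-1,0,0],[0,0,0],-0.6],
  [[-1,0,0],[0,0,0],-0.6],
  [[-1,0,0],[0,0,0],-0.6],
  [[-1,0,0],[0,0,0],-0.6],
  [[-0.8,0,0],[0,0,0],-0.6],
  [[-0.5,0,0],[0,0,0],-0.6],
  [[-0.3,0,0],[0,0,0],-0.6],
  [[0,0,0],[0,0,0],-0.6],
  [[2,0,0],[0,0,0],-0.6],
  [[2,0,-1],[0,0,0],-0.6],
])

```text
time: 13.7
tcp_pos: [0.5784, -0.1346, 0.0185]
tool_rot: [-0.0, 1.0, 0.0, -0.001]
ft_force: [0.4, -0.3, 0.7]
width: 0.201
grip_force: 0.0
```

>>> play_rows([
  [[3,0,-3],[0,0,0],-0.6],
  [[4,0,-4],[0,0,0],-0.6],
  [[4,0,-4],[0,0,0],-0.6],
  [[4,0,-4],[0,0,0],-0.6],
  [[3,0,-2],[0,0,0],-0.6],
  [[0,0,0],[0,0,0],-0.6],
  [[0,0,0],[0,0,0],-0.6],
  [[0,0,0],[0,0,0],-0.6],
])

```text
time: 14.7
tcp_pos: [0.3998, -0.1346, 0.1884]
tool_rot: [-0.0, 1.0, -0.0, -0.001]
ft_force: [1.1, -0.7, 0.3]
width: 0.198
grip_force: 0.0
```

```bash
python3 - <<'E'
from h import *
a=grab_frame("top")[110:230,165:385];b=grab_frame("scene")[130:260,130:340]
cv2.imwrite("pics/c5.png",np.vstack([cv2.resize(a,(550,300)),cv2.resize(b,(550,300))]))
E
```

```text
(no output)
```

View pics/c5.png

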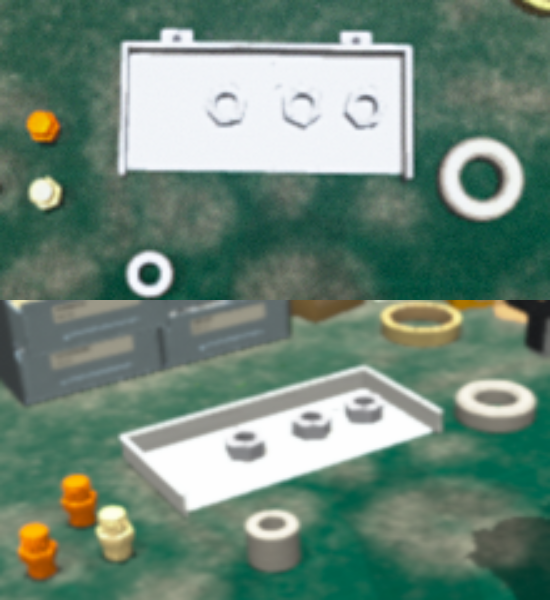

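All three nuts lie flat inside the pan, at (227,106), (301,107) and (363,107). The bush (150,274), nipple (45,193) and die ring (482,180) haven't moved, and the arm is clear.

```bash
python3 -c "
from bench import arm
print(arm.close_job())"
```

```text
the job is handed in; nothing more can be done
None
```

The job is handed in: all three nuts were swept flat and wholly inside the pan in about 15 s, and the final pictures show the bush, brass nipple and die ring where they were.

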